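# Square up the serving boards and weigh them down

## Robot

A 6-joint arm with a two-finger parallel gripper is mounted at the origin on a cart in front of the work surface, level with it; the furniture and walls round the work are solid. World frame = base frame: x ahead of the robot, y to its left, z up, the work surface at z = 0. Lengths are in mm, angles in rad, forces in N, time in s.
With the tool pointing down it reaches from about 250 to 800 mm from the base axis. Payload 3.9 kg.
Tool frame: the origin (TCP) lies on the centre line of the jaws, within the pads' length; the fingertips stand 19 mm ahead of it and the grasp point (between the pads) is the TCP; z points along the fingers, y is the line along which they close (so a half turn about z gives the same grasp; the last joint's range is limited). The gripper opens to 85 mm and grips with 20 to 120 N. Pads are 22 mm wide; open, the fingers measure 114 mm over their backs; the gripper's body (76 mm by 85 mm) begins 54 mm behind the grasp point. The pads swing forward as they close: fully open they stand 13 mm farther back than shut.
Start: joints at [1.198, 0.26, -0.138, 1.173, 0, 1.571], TCP at [191.213, 488.93, 250.304] pointing down, gripper open.
Joint ranges: [-2.78, 2.78], [-0.83, 1.72], [-1.28, 1.37], [-1.9, 2.12], [-1.57, 1.48], [-3.14, 3.14]. Speed limits (rad/s): [2.57, 2.57, 3.14, 3.14, 3.14, 3.14].

## Interface

Orientations are given as [roll, pitch, yaw] about the fixed x, y, z axes, in that order (R = Rz(yaw) Ry(pitch) Rx(roll)).
In Python, from plant import readout, vision, ticket gives the robot as it stands.
- The arm moves only by the tool play_rows, never from a script. Its argument "plan" is a list of rows, each a list of 7 numbers: the shift along the tool's x, y, z in units of 100 cm (1.0 is 100 cm), then the turn, a rotation vector about the tool's x, y, z in units of 60 degrees (1.0 is 60 degrees), then the opening, from -1 (shut) to 1 (fully open). In form: [[x, y, z, wx, wy, wz, gripper], ...]. A call has 1 to 8 rows; each row is the pose to reach, as a shift and turn from the pose commanded when the call began, along the tool's axes at that moment; what a row does not reach only later rows make up. A row lasts 1/8 s, in which the tool goes at most 62.5 mm and 10.7 degrees, less where a joint would pass 70% of its speed; a pose out of reach is approached as far as the arm can. A call with a number of a shift or a turn outside -1 to 1 is refused whole. A call with a gripper value outside its range is refused whole. The fingers move at their own pace and stop on an object; the grip force is fixed at half the most. Time passes only in rows, so rows that repeat a pose let the fingers close. It gives the time, the measured TCP pose, the force, the opening and the grip force at its end, in the units of the state.
- readout.get_obs(): the state, without advancing time (a new reading comes with each control period).
- vision.snapshot(name): name is "scene" or "top"; returns the picture (480x640x3 uint8, red, green, blue); there is no depth.
- vision.camera_model(name): a dict with "vfov" (degrees; the focal length in pixels is half the picture's height over the tangent of half this angle, whatever the lens; pixels are square), "cx", "cy" (the principal point, pixels), "R" (3x3) and "t" (3): a world point X has camera coordinates R X + t. Camera axes: x right, y down, z forward; pixel columns grow to the right and rows downward; lengths in mm; the calibration is good to about 2 mm. A picture is of the moment at which its call begins. camera_model takes no time and is no camera call.
- ticket.job_done(): hands the job in; it is judged then, once.
The state is a dict: "time": time; "joints": joint angles; "joint_velocities": joint speeds; "joint_efforts": joint torques, N m; "tcp_pos": TCP position; "orientation": TCP orientation; "wrist_force": force on the tool from outside, world axes, zero at the start; "moment": the same for the moment, N m; "width": finger opening in mm; "gripper_force": force on a finger pad.
Only numpy, scipy, OpenCV 4.12 (cv2) and the standard library are available. Lean on these libraries where they do the work, as an engineer would, in place of code of your own. Each camera call takes 0.05 s, during which the arm holds its last target. There are 200 camera calls.

## Task

The pile of four thin serving boards beside the steel corner guide has slipped askew: tap their edges until all four lie flush with one another, still piled in the same order, and square into the corner, touching both walls. Then set the small tin with the red label gently upright on the middle of the pile to hold it, leaving the boards squared. Do not disturb the red-capped spice jars or the glass of juice.

Things in the scene. Friction and masses are not known exactly. Their poses are not given: they have to be found in the camera images.
- corner_guide: fixed L-shaped steel corner guide. Origin: inside corner of its walls, at table height. Inner faces: back wall x = 0 (y -115 to 0 mm), side wall y = 0 (x -85 to 0 mm). Walls 30 mm high, 4 mm thick; 3 mm foot flanges reach 26 mm out behind the inner faces. Boards belong at its open -x, -y side: squared, a board's centre is at (-45, -60) mm, its axes along the guide's
- board_1: lowest of four equal thin serving boards, pale wood with a dark strip along each short edge, 90 mm (its x) by 120 mm (its y) by 6 mm thick, smoothly lacquered. Origin: centre of its underside, z up
- board_2: second board from below, same make and frame
- board_3: third board from below, same make and frame
- board_4: topmost board, same make and frame; its top face is at z = 6 mm of its frame, 24 mm above the table
- red_tin: small closed tin can, label red with white, silver top, 58 mm in diameter, 72 mm tall, 0.3 kg, standing on the table left or right of the boards. Origin: centre of its underside, z up
- spice_jar: red-capped glass spice jar, 45 mm in diameter, 106 mm tall, standing on the side where the tin is not; a bystander. Origin: centre of its underside
- juice_glass: glass of juice, 80 mm in diameter, 102 mm tall, behind the guide; a bystander. Origin: centre of its underside
There are look-alikes about, which are no part of the job. What is shaped like the board_3 but pink or yellow is not meant.

How it is judged:
By the outcome, as a careful person would: the job done as asked, in the order asked, and still so for the second after the job is handed in, with the robot touching nothing.
It also fails if it takes over 72 s, if anything falls off the work surface, if the arm or the gripper's body presses on something with over 40 N, if the wrist force passes 120 N, or if a joint passes its speed limit or range.

## Working session

There is one attempt and no reset: what is moved stays moved. The work goes in short steps, Python scripts to look and compute and a tool call to move; the robot and the scene stay as the last step left them, time stands still between calls to the robot, and variables do not carry over. Pictures are saved under pics/ and viewed, at most 10 in all, crops included, and the job is handed in when it is done.

Besides the shell and the picture viewer there is one more tool, called after "Emit:" as name(argument=value, ...) on one line, values as JSON. play_rows: Moves the arm, as the interface text tells. Shifts and turns lie within -1 to 1; 1 stands for 100 cm of shift or 60 degrees of turn. Its arguments: {"type":"object","properties":{"plan":{"type":"array"}},"required":["plan"]}

```bash
mkdir -p pics; ls
python3 - <<'E'
from plant import readout, vision
import cv2, numpy as np
for n in("scene","top"):
    im=vision.snapshot(n); cv2.imwrite(f"pics/{n}0.png",im[:,:,::-1])
    print(n,vision.camera_model(n))
o=readout.get_obs(); print(o)
E
```

```text
pics
scene {'vfov': 43.98390135326043, 'cx': 319.29215525845206, 'cy': 239.12128397102168, 'R': array([[ 0.85841579, -0.51294482,  0.00315291],
       [-0.29251825, -0.49456148, -0.81843877],
       [ 0.42137324,  0.70163847, -0.57458511]]), 't': array([-462.18737682,  223.45545894, 1026.44416548])}
top {'vfov': 49.183920066471046, 'cx': 312.95832693290305, 'cy': 234.72012152636714, 'R': array([[-0.10348691, -0.99462961, -0.00154928],
       [-0.97148218,  0.10141237, -0.21433131],
       [ 0.21333738, -0.02067539, -0.97675979]]), 't': array([ 104.37420525,  571.87134992, 1008.16509566])}
{'time': 0.1, 'joints': array([ 1.19802159e+00,  2.60620189e-01, -1.39270406e-01,  1.17274384e+00,
       -5.76267364e-06,  1.57081600e+00]), 'joint_velocities': array([-4.22970390e-05, -1.73109232e-03,  4.70325220e-03, -1.80076470e-03,
       -4.35761946e-04,  8.55425474e-04]), 'joint_efforts': array([-8.52082530e-05, -4.06511343e+01,  2.54527330e+01,  1.01299866e-02,
       -3.03442562e-06,  3.17128041e-06]), 'tcp_pos': array([190.98402148, 488.37200249, 249.53568651]), 'orientation': array([-3.13975454e+00,  5.79882140e-06,  2.76879825e+00]), 'wrist_force': array([-0.22034304,  0.19301343,  0.188319  ]), 'moment': array([ 0.0178147 ,  0.04082611, -0.01295684]), 'gripper_force': 0.0, 'width': 85.59216416839342}
```

View pics/scene0.png

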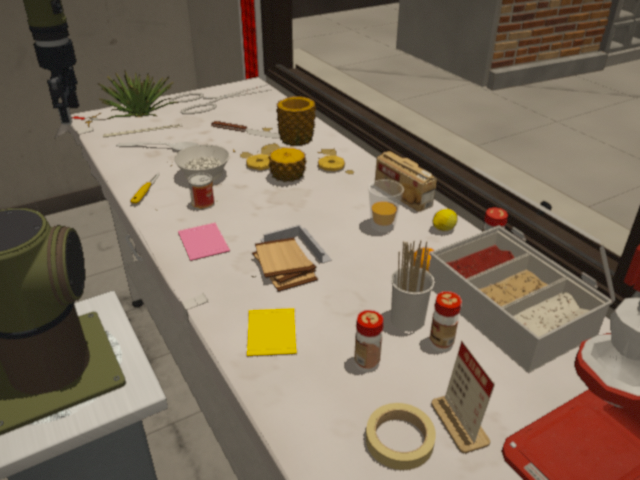

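View pics/top0.png

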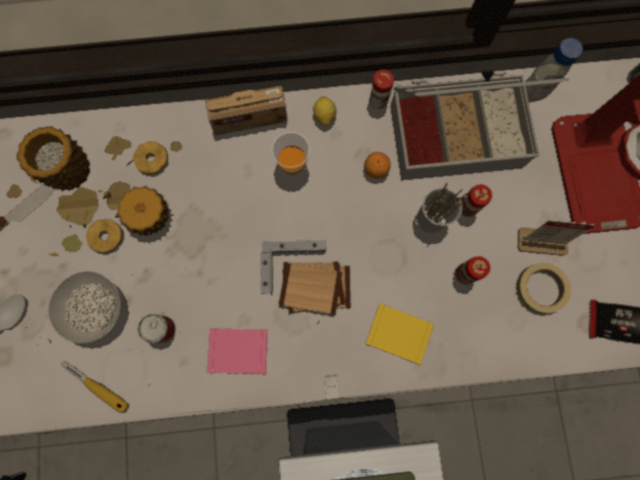

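Scene and top views: the board pile is at top (315,287) and scene (285,262), with the steel guide behind and to its left. The tin is at top (156,328) and scene (202,190). Possible confusions are the pink pad (238,351), the yellow pad (400,333), the red-capped jars (475,270), (478,198) and (382,85), the bowl (86,308) and the juice glass (291,153). I choose the wooden pile and the tin at (156,328), and check both in a close crop.

```bash
cat > h.py <<'E'
import numpy as np, cv2
from plant import readout, vision
def cam(n):
    m=vision.camera_model(n); f=240/np.tan(np.radians(m['vfov'])/2)
    return np.array([[f,0,m['cx']],[0,f,m['cy']],[0,0,1]]),np.array(m['R']),np.array(m['t'])
def w(n,u,v,z):
    K,R,t=cam(n); d=R.T@np.linalg.solve(K,[u,v,1.]); c=-R.T@t
    return c+d*(z-c[2])/d[2]
def p(n,X):
    K,R,t=cam(n); q=(np.atleast_2d(X)@R.T+t)@K.T; return q[:,:2]/q[:,2:]
E
python3 - <<'E'
import cv2, numpy as np
a=cv2.imread('pics/top0.png'); b=cv2.imread('pics/scene0.png')
def c(im,x,y,W,H,s): return cv2.resize(im[y:y+H,x:x+W],None,fx=s,fy=s,interpolation=cv2.INTER_CUBIC)
A=c(a,250,230,114,100,7)[:600,:798]
cv2.imwrite('pics/c1.png',cv2.resize(a[232:326,252:362],(770,600*770//770 if 0 else 658))[:600])
B=np.hstack([c(b,235,215,100,80,6),cv2.resize(np.vstack([c(a,130,305,50,40,4),c(b,177,165,50,40,4)])[:, :],(200,480)) if 0 else np.vstack([c(a,130,305,50,60,4),c(b,177,160,50,60,4)])])
cv2.imwrite('pics/c2.png',B); print(B.shape)
E
```

```text
(480, 800, 3)
```

View pics/c1.png

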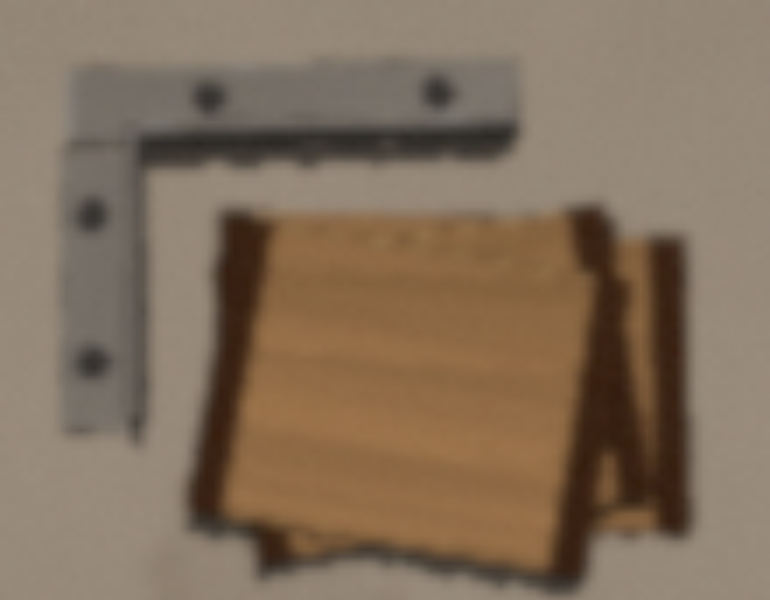

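View pics/c2.png

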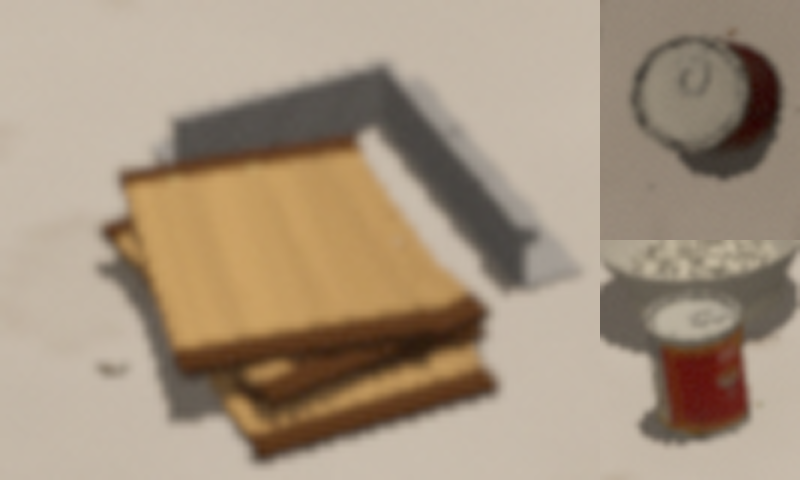

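The crops show the guide's inner corner at about top (272,252). The four wooden boards are twisted and offset to −x/−y, and the tin has a silver top and red label, so both choices hold.

Run:
```python
from h import *
from scipy.optimize import least_squares
c1=lambda u,v:(252+u/7,232+v/7); c2=lambda u,v:(235+u/6,215+v/6)
pts=[('top',(0,-115,30),c1(515,128)),('top',(-85,0,30),c1(138,438)),('top',(0,0,30),c1(140,135)),
('scene',(0,0,30),c2(385,68)),('scene',(-85,0,30),c2(175,122)),('scene',(0,-115,0),c2(510,290)),('scene',(0,-115,30),c2(527,240))]
def T(q,X):
    c,s=np.cos(q[2]),np.sin(q[2]); X=np.array(X,float); return np.c_[q[0]+c*X[:,0]-s*X[:,1],q[1]+s*X[:,0]+c*X[:,1],X[:,2]]
def res(q): return np.concatenate([(p(n,T(q,[X]))[0]-u) for n,X,u in pts])
r=least_squares(res,[500,100,0]); print(r.x,np.round(r.fun.reshape(-1,2),1))
np.save('guide.npy',r.x)
q=r.x
def loc(X): 
    c,s=np.cos(q[2]),np.sin(q[2]); d=X[:2]-q[:2]; return np.round([c*d[0]+s*d[1],-s*d[0]+c*d[1]],1)
for nm,u,v,z in [('b4',222,212,24),('b4',625,275,24),('b4',580,588,24),('b4',192,525,24),('b1R',688,235,6),('b1R',688,530,6),('low',262,575,12)]:
    print(nm,loc(w('top',*c1(u,v),z)))
for n in('top','scene'):
    K,R,t=cam(n); print(n,-R.T@t)
print('tin top', w('top',130+691/4-600/4,305+95/4,72), 'scene',w('scene',177+(693-600)/4,160+(320-240)/4,72))
im=cv2.resize(cv2.imread('pics/top0.png')[232:326,252:362],(770,658))[:600]
im2=cv2.resize(cv2.imread('pics/scene0.png')[215:295,235:335],(600,480))
for n,I,f in(('top',im,lambda x:(x-[252,232])*7),('scene',im2,lambda x:(x-[235,215])*6)):
    for L in ([(0,-115,0),(0,-115,30),(0,0,30),(-85,0,30),(-85,0,0),(0,0,0),(0,-115,0)],[(-90,-120,6),(-90,0,6),(0,0,6),(0,-120,6),(-90,-120,6)]):
        cv2.polylines(I,[f(p(n,T(q,L))).astype(np.int32)],False,(0,255,0),1)
cv2.imwrite('pics/o.png',cv2.resize(np.hstack([im[:480],im2]),None,fx=.58,fy=.58))
```

```text
[ 5.60461667e+02  1.32130167e+02 -7.36035916e-02] [[ 1.7 -0.8]
 [ 1.1 -2.7]
 [ 0.2 -0.1]
 [-1.5 -0.7]
 [-1.6 -0.2]
 [ 0.6  0.7]
 [-2.2 -2.2]]
b4 [-23.2 -23.2]
b4 [ -45.9 -142.8]
b4 [-137.6 -125.8]
b4 [-115.9  -12.8]
b1R [ -31.6 -163.4]
b1R [-120.4 -159.4]
low [-130.2  -32.5]
top [ 351.28488626   66.66304923 1107.46676801]
scene [  29.59763937 -846.75687814  774.12137765]
tin top [423.48918445 374.20156163  72.        ] scene [425.62034917 366.96403985  72.        ]
```

View pics/o.png

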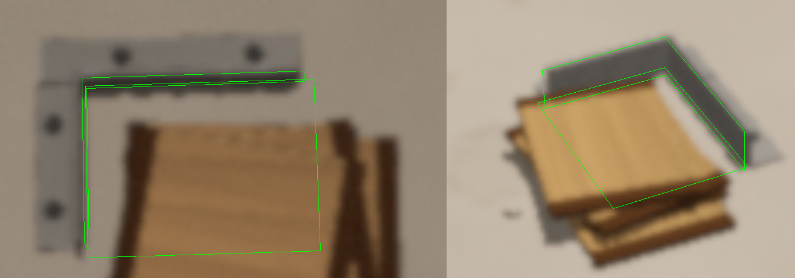

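```bash
cat >> h.py <<'E'
G=np.array([560.5,132.1,-0.08])
def g2w(x,y):
    c,s=np.cos(G[2]),np.sin(G[2]); return np.array([G[0]+c*x-s*y,G[1]+s*x+c*y])
def w2g(P):
    c,s=np.cos(G[2]),np.sin(G[2]); d=np.array(P[:2])-G[:2]; return np.array([c*d[0]+s*d[1],-s*d[0]+c*d[1]])
def go(xy,z,yaw=None):
    from scipy.spatial.transform import Rotation as Ro
    o=readout.get_obs(); R=Ro.from_euler('xyz',o['orientation'])
    d=R.inv().apply(np.r_[xy,z]-o['tcp_pos'])/1000
    y0=o['orientation'][2]; yaw=y0 if yaw is None else yaw
    rv=(R.inv()*Ro.from_euler('xyz',[np.pi,0,yaw])).as_rotvec()/np.radians(60)
    print('row',np.round(d,4),np.round(rv,4),'t',o['time'],'tcp',np.round(o['tcp_pos'],1),'loc',np.round(w2g(o['tcp_pos']),1),'F',np.round(o['wrist_force'],1),'j',np.round(o['joints'],2),'w',round(o['width'],1),'yaw',round(y0,3))
E
python3 -c "
from h import *
go(g2w(-172,-88),110,G[2]+np.pi)"
```

```text
row [-0.3346 -0.3309  0.1401] [-0.0017 -0.0003 -0.2796] t 0.1 tcp [191.  488.4 249.5] loc [-396.8  325.6] F [-0.2  0.2  0.2] j [ 1.2   0.26 -0.14  1.17 -0.    1.57] w 85.6 yaw 2.769
```

Emit:
play_rows(plan=[[-0.335,-0.331,0.14,0,0,-0.28,0.4],[-0.335,-0.331,0.14,0,0,-0.28,0.4],[-0.335,-0.331,0.14,0,0,-0.28,0.4],[-0.335,-0.331,0.14,0,0,-0.28,0.4],[-0.335,-0.331,0.14,0,0,-0.28,0.4],[-0.335,-0.331,0.14,0,0,-0.28,0.4],[-0.335,-0.331,0.14,0,0,-0.28,0.4],[-0.335,-0.331,0.14,0,0,-0.28,0.4]])

```text
time: 1.1
tcp_pos: [382.9, 56.6, 109.7]
orientation: [3.141, 0.0, 3.061]
wrist_force: [0.4, 0.1, -0.2]
width: 59.4
gripper_force: 0.0
```

```bash
python3 -c "
from h import *
go(g2w(-172,-88),25,G[2]+np.pi)"
```

```text
row [0.001  0.0014 0.0847] [ 0.0001  0.0001 -0.0004] t 1.1 tcp [382.9  56.6 109.7] loc [-171.   -89.4] F [ 0.4  0.1 -0.2] j [ 0.15  0.15 -0.69  0.73  0.    0.23] w 59.4 yaw 3.061
```

Emit:
play_rows(plan=[[0,0,0.05,0,0,0,0.4],[0,0,0.08,0,0,0,0.4],[0,0,0.089,0,0,0,0.4],[0,0,0.089,0,0,0,0.4]])

```text
time: 1.6
tcp_pos: [382.4, 58.7, 21.2]
orientation: [-3.141, -0.001, 3.062]
wrist_force: [0.8, 0.1, 0.8]
width: 60.1
gripper_force: 0.0
```

Emit:
play_rows(plan=[[0,0,0.001,0,0,0,0.4],[0,0,0.003,0,0,0,0.4],[0,0,0.003,0,0,0,0.4]])

```text
time: 1.98
tcp_pos: [383.1, 58.8, 18.8]
orientation: [3.141, 0.001, 3.062]
wrist_force: [-1.2, 0.1, 0.3]
width: 59.6
gripper_force: 0.0
```

Emit:
play_rows(plan=[[0,0,0.001,0,0,0,0.4],[0,0,0.002,0,0,0,0.4],[0,0,0.002,0,0,0,0.4]])

```text
time: 2.35
tcp_pos: [382.5, 58.6, 16.2]
orientation: [-3.142, -0.0, 3.062]
wrist_force: [0.1, 0.1, 0.5]
width: 59.6
gripper_force: 0.0
```

Emit:
play_rows(plan=[[0,0,0.001,0,0,0,0.4],[0,0,0.002,0,0,0,0.4],[0,0,0.002,0,0,0,0.4]])

```text
time: 2.72
tcp_pos: [382.6, 58.6, 14.2]
orientation: [-3.142, -0.0, 3.062]
wrist_force: [0.2, 1.1, -0.0]
width: 59.9
gripper_force: 0.0
```

Emit:
play_rows(plan=[[0,0,0.001,0,0,0,0.4],[0,0,0.0015,0,0,0,0.4],[0,0,0.0015,0,0,0,0.4]])

```text
time: 3.1
tcp_pos: [382.7, 58.7, 13.9]
orientation: [3.141, 0.0, 3.062]
wrist_force: [-3.8, 0.8, 18.1]
width: 59.9
gripper_force: 8.8
```

Emit:
play_rows(plan=[[0,0,0.001,0,0,0,0.4],[0,0,0.0015,0,0,0,0.4],[0,0,0.0015,0,0,0,0.4]])

```text
time: 3.48
tcp_pos: [382.7, 58.7, 13.8]
orientation: [3.141, 0.001, 3.062]
wrist_force: [-7.8, -1.7, 38.4]
width: 59.7
gripper_force: 19.5
```

Emit:
play_rows(plan=[[0,0,-0.0045,0,0,0,0.4],[-0.006,0,-0.0045,0,0,0,0.4],[-0.014,0,-0.0045,0,0,0,0.4],[-0.021,0,-0.0045,0,0,0,0.4],[-0.027,0,-0.0045,0,0,0,0.4],[-0.033,0,-0.0045,0,0,0,0.4],[-0.039,0,-0.0045,0,0,0,0.4],[-0.045,0,-0.0045,0,0,0,0.4]])

```text
time: 4.47
tcp_pos: [427.6, 55.0, 15.7]
orientation: [-3.142, -0.001, 3.062]
wrist_force: [-0.8, -0.3, -0.8]
width: 59.8
gripper_force: 0.5
```

```bash
python3 -c "
from h import *
go(g2w(-101,-88),15.3,G[2]+np.pi)"
```

```text
row [-0.0253 -0.0005  0.0004] [-0.0001 -0.0006  0.0004] t 4.475 tcp [427.6  55.   15.7] loc [-126.3  -87.5] F [-0.8 -0.3 -0.8] j [ 0.13  0.35 -0.73  0.49  0.    0.21] w 59.8 yaw 3.062
```

Emit:
play_rows(plan=[[-0.005,0,0,0,0,0,0.4],[-0.01,0,0,0,0,0,0.4],[-0.015,0,0,0,0,0,0.4],[-0.019,0,0,0,0,0,0.4],[-0.021,0,0,0,0,0,0.4],[-0.021,0,0,0,0,0,0.4]])

```text
time: 5.22
tcp_pos: [448.4, 53.3, 15.8]
orientation: [-3.141, -0.0, 3.062]
wrist_force: [-0.3, 0.1, -1.3]
width: 59.8
gripper_force: 0.4
```

Emit:
play_rows(plan=[[-0.001,0,0,0,0,0,0.4],[-0.002,0,0,0,0,0,0.4],[-0.002,0,0,0,0,0,0.4]])

```text
time: 5.6
tcp_pos: [450.4, 53.2, 15.8]
orientation: [3.142, -0.0, 3.062]
wrist_force: [-1.2, -0.5, -1.0]
width: 59.8
gripper_force: 0.8
```

Emit:
play_rows(plan=[[-0.001,0,0,0,0,0,0.4],[-0.002,0,0,0,0,0,0.4],[-0.002,0,0,0,0,0,0.4]])

```text
time: 5.98
tcp_pos: [452.7, 53.1, 15.8]
orientation: [3.141, 0.0, 3.062]
wrist_force: [-1.5, -0.2, -0.9]
width: 59.9
gripper_force: 0.7
```

```bash
python3 -c "
from h import *
go(g2w(-101,-88),15.3,G[2]+np.pi)
cv2.imwrite('pics/a1.png',cv2.resize(vision.snapshot('top')[222:322,250:380,::-1],None,fx=6,fy=6,interpolation=2))"
```

```text
row [-0.0002 -0.0007  0.0005] [0.0002 0.0003 0.0004] t 5.975 tcp [452.7  53.1  15.8] loc [-101.2  -87.3] F [-1.5 -0.2 -0.9] j [ 0.12  0.38 -0.67  0.52  0.    0.2 ] w 59.9 yaw 3.062
```

View pics/a1.png

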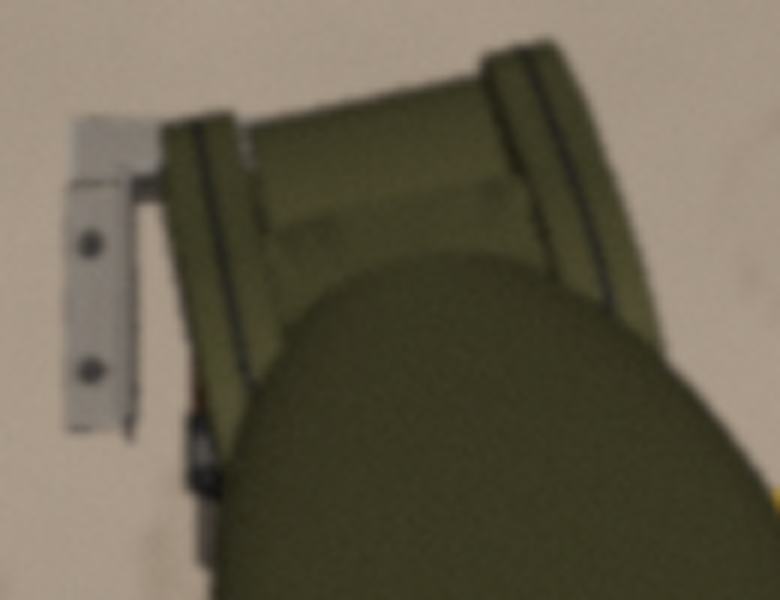

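The arm hides the boards and only the side wall shows at (100,300), so I continue by force.

Emit:
play_rows(plan=[[-0.001,0,0,0,0,0,0.4],[-0.002,0,0,0,0,0,0.4],[-0.002,0,0,0,0,0,0.4]])

```text
time: 6.4
tcp_pos: [454.6, 52.9, 15.8]
orientation: [3.142, 0.0, 3.062]
wrist_force: [-2.0, 0.0, -0.7]
width: 60.0
gripper_force: 0.8
```

Emit:
play_rows(plan=[[-0.001,0,0,0,0,0,0.4],[-0.002,0,0,0,0,0,0.4],[-0.002,0,0,0,0,0,0.4]])

```text
time: 6.78
tcp_pos: [456.1, 52.8, 15.7]
orientation: [3.142, -0.001, 3.062]
wrist_force: [-2.5, -0.1, 1.0]
width: 59.7
gripper_force: 1.5
```

Emit:
play_rows(plan=[[-0.001,0,0,0,0,0,0.4],[-0.002,0,0,0,0,0,0.4],[-0.002,0,0,0,0,0,0.4]])

```text
time: 7.15
tcp_pos: [456.1, 52.7, 15.4]
orientation: [3.142, -0.004, 3.062]
wrist_force: [-6.3, 2.1, 3.1]
width: 59.7
gripper_force: 3.2
```

Emit:
play_rows(plan=[[-0.001,0,0,0,0,0,0.4],[-0.002,0,0,0,0,0,0.4],[-0.002,0,0,0,0,0,0.4]])

```text
time: 7.52
tcp_pos: [456.2, 52.6, 15.1]
orientation: [3.142, -0.008, 3.062]
wrist_force: [-8.5, 1.3, 4.0]
width: 59.9
gripper_force: 4.6
```

Emit:
play_rows(plan=[[0.01,0,0,0,0,0,0.4],[0.05,0,0,0,0,0,0.4],[0.05,0,-0.06,0,0,0,0.4],[0.05,0,-0.12,0,0,0,0.4],[0.05,0,-0.12,0,0,0,0.4]])

```text
time: 8.15
tcp_pos: [416.0, 56.9, 140.8]
orientation: [3.139, 0.014, 3.062]
wrist_force: [0.7, 0.2, -0.6]
width: 59.9
gripper_force: 0.0
```

```bash
python3 -c "
from h import *
go(g2w(-42,-195),60,G[2]+np.pi/2)
"
```

```text
row [-0.0949 -0.1087  0.0819] [0.012  0.0086 1.5002] t 8.15 tcp [416.   56.9 140.8] loc [-138.   -86.5] F [ 0.7  0.2 -0.6] j [ 0.14  0.16 -0.58  0.82 -0.    0.22] w 59.9 yaw 3.062
```

Emit:
play_rows(plan=[[-0.095,-0.109,0,0,0,1,0],[-0.095,-0.109,0,0,0,1,0],[-0.095,-0.109,0,0,0,1,0],[-0.095,-0.109,0,0,0,1,0],[-0.095,-0.109,0,0,0,1,0],[-0.095,-0.109,0.03,0,0,1,0],[-0.095,-0.109,0.05,0,0,1,0]])

```text
time: 9.02
tcp_pos: [496.9, -60.1, 84.4]
orientation: [3.141, 0.001, 2.014]
wrist_force: [0.1, -0.6, 0.1]
width: 42.8
gripper_force: 0.0
```

```bash
python3 -c "
from h import *
go(g2w(-42,-195),25,G[2]+np.pi/2)
im=np.vstack([vision.snapshot('top')[222:322,250:380,::-1]]); im2=vision.snapshot('scene')[205:305,230:330,::-1]
cv2.imwrite('pics/a2.png',cv2.resize(np.hstack([im,im2]),None,fx=3.4,fy=3.4,interpolation=2))"
```

```text
row [-0.0015  0.006   0.0594] [0.0007 0.0009 0.4994] t 9.025 tcp [496.9 -60.1  84.4] loc [ -48.  -196.7] F [ 0.1 -0.6  0.1] j [-0.12  0.35 -0.48  0.74 -0.    1.01] w 42.8 yaw 2.014
```

View pics/a2.png

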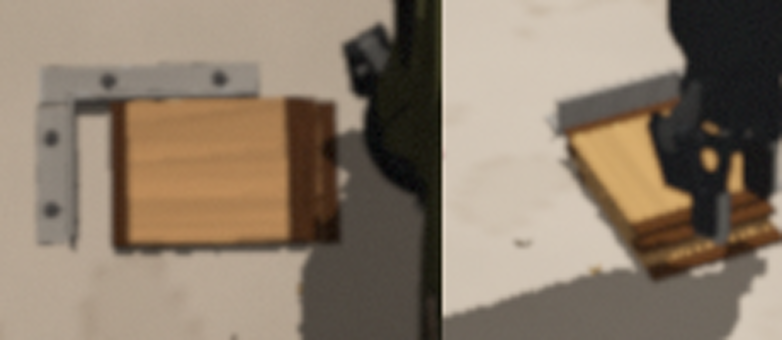

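Emit:
play_rows(plan=[[-0.0015,0.006,0,0,0,0.5,0],[-0.0015,0.006,0.03,0,0,0.5,0],[-0.0015,0.006,0.05,0,0,0.5,0],[-0.0015,0.006,0.063,0,0,0.5,0],[-0.0015,0.006,0.066,0,0,0.5,0],[-0.0015,0.006,0.066,0,0,0.5,0]])

```text
time: 9.88
tcp_pos: [503.2, -58.6, 20.2]
orientation: [3.141, 0.0, 1.492]
wrist_force: [-0.3, 0.2, 0.1]
width: 42.9
gripper_force: 0.0
```

```bash
python3 -c "
from h import *
go(g2w(-42,-131),18,G[2]+np.pi/2)
"
```

```text
row [ 0.0637 -0.      0.0022] [0.0009 0.0001 0.0015] t 9.875 tcp [503.2 -58.6  20.2] loc [ -41.9 -194.7] F [-0.3  0.2  0.1] j [-0.12  0.44 -0.54  0.58 -0.    1.53] w 42.9 yaw 1.492
```

Emit:
play_rows(plan=[[0,0,0.0015,0,0,0,0],[0.01,0,0.0015,0,0,0,0],[0.018,0,0.0015,0,0,0,0],[0.024,0,0.0015,0,0,0,0],[0.03,0,0.0015,0,0,0,0],[0.036,0,0.0015,0,0,0,0],[0.042,0,0.0015,0,0,0,0],[0.048,0,0.0015,0,0,0,0]])

```text
time: 10.88
tcp_pos: [506.5, -10.5, 18.3]
orientation: [-3.142, 0.0, 1.491]
wrist_force: [0.4, -0.8, 0.7]
width: 42.8
gripper_force: 0.8
```

Emit:
play_rows(plan=[[0.004,0,0,0,0,0,0],[0.008,0,0,0,0,0,0],[0.012,0,0,0,0,0,0],[0.013,0,0,0,0,0,0],[0.013,0,0,0,0,0,0]])

```text
time: 11.5
tcp_pos: [507.5, 2.4, 18.3]
orientation: [3.142, -0.0, 1.491]
wrist_force: [-0.2, -1.0, 0.9]
width: 43.0
gripper_force: 0.6
```

Emit:
play_rows(plan=[[0.001,0,0,0,0,0,0],[0.002,0,0,0,0,0,0],[0.002,0,0,0,0,0,0]])

```text
time: 11.88
tcp_pos: [507.6, 4.3, 18.3]
orientation: [-3.142, -0.0, 1.491]
wrist_force: [-0.7, -1.9, 1.3]
width: 42.4
gripper_force: 0.9
```

Emit:
play_rows(plan=[[0.001,0,0,0,0,0,0],[0.002,0,0,0,0,0,0],[0.002,0,0,0,0,0,0]])

```text
time: 12.25
tcp_pos: [507.8, 6.4, 18.3]
orientation: [3.142, -0.0, 1.491]
wrist_force: [0.2, -2.2, 0.5]
width: 42.8
gripper_force: 0.8
```

Emit:
play_rows(plan=[[0.001,0,0,0,0,0,0],[0.002,0,0,0,0,0,0],[0.002,0,0,0,0,0,0]])

```text
time: 12.62
tcp_pos: [508.0, 8.1, 18.3]
orientation: [3.142, 0.001, 1.491]
wrist_force: [0.4, -3.4, 0.5]
width: 42.8
gripper_force: 1.5
```

Emit:
play_rows(plan=[[0.001,0,0,0,0,0,0],[0.002,0,0,0,0,0,0],[0.002,0,0,0,0,0,0]])

```text
time: 13.0
tcp_pos: [508.0, 8.2, 18.3]
orientation: [3.141, 0.005, 1.49]
wrist_force: [-1.2, -9.0, 1.5]
width: 42.9
gripper_force: 4.5
```

Emit:
play_rows(plan=[[0.001,0,0,0,0,0,0],[0.002,0,0,0,0,0,0],[0.002,0,0,0,0,0,0]])

```text
time: 13.38
tcp_pos: [507.9, 8.2, 18.4]
orientation: [3.141, 0.009, 1.489]
wrist_force: [-0.5, -14.7, 2.5]
width: 42.5
gripper_force: 7.3
```

Emit:
play_rows(plan=[[-0.006,0,0,0,0,0,0],[-0.03,0,0,0,0,0,0],[-0.04,0,-0.05,0,0,0,0.4],[-0.04,0,-0.09,0,0,0,0.4],[-0.04,0,-0.1,0,0,0,0.4]])

```text
time: 14.0
tcp_pos: [507.3, -27.1, 121.0]
orientation: [3.136, -0.002, 1.491]
wrist_force: [0.8, 0.6, -0.7]
width: 59.5
gripper_force: 0.0
```

```bash
python3 -c "
from h import *
go(g2w(-135,-62),110,G[2]+np.pi)
"
```

```text
row [ 0.101  -0.0947  0.0107] [ 0.0057  0.0025 -1.4995] t 14.0 tcp [507.3 -27.1 121. ] loc [ -40.3 -163. ] F [ 0.8  0.6 -0.7] j [-0.05  0.32 -0.41  0.83  0.    1.6 ] w 59.5 yaw 1.491
```

Emit:
play_rows(plan=[[0.101,-0.095,0,0,0,-1,0.4],[0.101,-0.095,0,0,0,-1,0.4],[0.101,-0.095,0,0,0,-1,0.4],[0.101,-0.095,0,0,0,-1,0.4],[0.101,-0.095,0,0,0,-1,0.4],[0.101,-0.095,0,0,0,-1,0.4]])

```text
time: 14.75
tcp_pos: [417.5, 81.3, 117.4]
orientation: [-3.142, -0.002, 2.543]
wrist_force: [0.0, 0.1, 0.5]
width: 59.8
gripper_force: 0.0
```

```bash
python3 -c "
from h import *
go(g2w(-135,-62),15.5,G[2]+np.pi)
"
```

```text
row [-0.0032  0.0018  0.1019] [ 0.0005 -0.0021 -0.4947] t 14.75 tcp [417.5  81.3 117.4] loc [-138.5  -62. ] F [0.  0.1 0.5] j [ 0.19  0.2  -0.6   0.77  0.    0.79] w 59.8 yaw 2.543
```

Emit:
play_rows(plan=[[-0.003,0.002,0.02,0,0,-0.495,0.4],[-0.003,0.002,0.05,0,0,-0.495,0.4],[-0.003,0.002,0.08,0,0,-0.495,0.4],[-0.003,0.002,0.098,0,0,-0.495,0.4],[-0.003,0.002,0.101,0,0,-0.495,0.4],[-0.003,0.002,0.101,0,0,-0.495,0.4]])

```text
time: 15.5
tcp_pos: [421.8, 80.8, 17.1]
orientation: [3.141, -0.001, 3.057]
wrist_force: [0.2, 0.6, -0.4]
width: 59.2
gripper_force: 0.0
```

```bash
python3 -c "
from h import *
go(g2w(-98.5,-62),15.5,G[2]+np.pi)
"
```

```text
row [-0.0357  0.0004  0.0016] [ 0.0003 -0.0008 -0.0044] t 15.5 tcp [421.8  80.8  17.1] loc [-134.2  -62.2] F [ 0.2  0.6 -0.4] j [ 0.19  0.35 -0.73  0.49  0.    0.27] w 59.2 yaw 3.057
```

Emit:
play_rows(plan=[[0,0,0.0012,0,0,-0.004,0.4],[-0.01,0,0.0012,0,0,-0.004,0.4],[-0.018,0,0.0012,0,0,-0.004,0.4],[-0.024,0,0.0012,0,0,-0.004,0.4],[-0.029,0,0.0012,0,0,-0.004,0.4],[-0.033,0,0.0012,0,0,-0.004,0.4],[-0.035,0,0.0012,0,0,-0.004,0.4],[-0.035,0,0.0012,0,0,-0.004,0.4]])

```text
time: 16.5
tcp_pos: [456.9, 77.5, 16.0]
orientation: [-3.142, -0.0, 3.061]
wrist_force: [-0.1, -0.5, -0.2]
width: 59.9
gripper_force: 0.0
```

Emit:
play_rows(plan=[[-0.001,0,0,0,0,0,0.4],[-0.002,0,0,0,0,0,0.4],[-0.002,0,0,0,0,0,0.4]])

```text
time: 16.88
tcp_pos: [458.1, 77.4, 15.9]
orientation: [-3.142, -0.002, 3.061]
wrist_force: [-1.8, -0.3, 1.6]
width: 59.6
gripper_force: 1.0
```

Emit:
play_rows(plan=[[-0.001,0,0,0,0,0,0.4],[-0.002,0,0,0,0,0,0.4],[-0.002,0,0,0,0,0,0.4]])

```text
time: 17.25
tcp_pos: [458.1, 77.3, 15.6]
orientation: [3.142, -0.005, 3.061]
wrist_force: [-6.0, 0.5, 3.1]
width: 59.6
gripper_force: 3.1
```

Emit:
play_rows(plan=[[-0.001,0,0,0,0,0,0.4],[-0.002,0,0,0,0,0,0.4],[-0.002,0,0,0,0,0,0.4]])

```text
time: 17.62
tcp_pos: [458.1, 77.2, 15.2]
orientation: [3.142, -0.009, 3.062]
wrist_force: [-8.8, 2.1, 3.7]
width: 59.5
gripper_force: 4.5
```

Emit:
play_rows(plan=[[0.007,0,0,0,0,0,0.4],[0.04,0,0,0,0,0,0.4],[0.04,0,-0.05,0,0,0,0.4],[0.04,0.05,-0.1,0,0,0.2,0.4],[0.04,0.1,-0.1,0,0,0.4,0.4],[0.04,0.16,-0.1,0,0,0.6,0.4],[0.04,0.2,-0.1,0,0,0.8,0.4],[0.04,0.2,-0.1,0,0,1,0.4]])

```text
time: 18.62
tcp_pos: [441.4, 284.0, 116.8]
orientation: [3.136, 0.0, 2.16]
wrist_force: [0.8, -0.5, -1.0]
width: 59.9
gripper_force: 0.0
```

```bash
python3 -c "
from h import *
go(g2w(-42,-160),100,G[2]+np.pi/2)
im=vision.snapshot('top')[222:322,255:355,::-1]; im2=vision.snapshot('scene')[205:305,230:330,::-1]
cv2.imwrite('pics/a3.png',cv2.resize(np.hstack([im,im2]),None,fx=4,fy=4,interpolation=2))"
```

```text
row [-0.2919 -0.1177  0.0162] [ 0.0055 -0.0018  0.6392] t 18.625 tcp [441.4 284.  116.8] loc [-130.9  141.9] F [ 0.8 -0.5 -1. ] j [ 0.57  0.35 -0.38  0.84 -0.    1.55] w 59.9 yaw 2.16
```

View pics/a3.png

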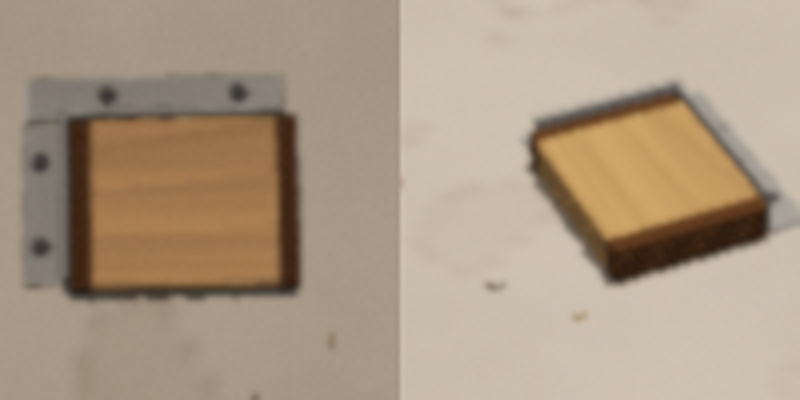

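Run:
```python
from h import *
im=cv2.imread('pics/top0.png'); g=cv2.cvtColor(im,6)[300:360,125:185]
b=cv2.resize(g,None,fx=8,fy=8,interpolation=2)
c=cv2.HoughCircles(cv2.GaussianBlur(b,(9,9),0),cv2.HOUGH_GRADIENT,1,200,param1=60,param2=15,minRadius=95,maxRadius=140)
print(c)
for u,v,r in c[0]:
    X=w('top',125+u/8-.44,300+v/8-.44,72); print(X,r/8)
    print('scene proj',p('scene',[X])[0],p('scene',[[X[0],X[1],0]])[0])
t=[w('top',255+u/4,222+v/4,24)[:2] for u,v in[(68,117),(295,115),(297,291),(68,291)]]
s=[w('scene',230+(u-400)/4,205+v/4,24)[:2] for u,v in[(535,140),(682,97),(765,203),(608,245)]]
print(np.mean(t,0),np.mean(s,0),g2w(-45,-60)); print(np.round(t,1),np.round(s,1))
go(np.array([423.5,373.5]),120,G[2]+np.pi/2)
```

```text
NoneTraceback (most recent call last):
  File "<stdin>", line 6, in <module>
TypeError: 'NoneType' object is not subscriptable
```

Run:
```python
from h import *
im=cv2.imread('pics/scene0.png').astype(int)[160:215,177:227]
m=(im[:,:,2]-im[:,:,1]>50); ys,xs=np.nonzero(m)
print('scene red cols',177+np.percentile(xs,[1,50,99]),'rows',160+np.percentile(ys,[1,50,99]))
tt=np.linspace(0,6.28,60)
for c in [(423.5,374),(424.5,370),(425.5,367)]:
    C=np.array([[c[0]+29*np.cos(a),c[1]+29*np.sin(a),z] for a in tt for z in (8,64)])
    q=p('scene',C); T=p('top',np.array([[c[0]+29*np.cos(a),c[1]+29*np.sin(a),72] for a in tt]))
    print(c,'scene cols',q[:,0].min(),q[:,0].max(),'rows',q[:,1].min(),q[:,1].max(),'top',T.min(0),T.max(0))
a=cv2.imread('pics/top0.png').astype(int)
print(a[328,132:180].tolist()[::1][:14]); print(a[308:352,152,1].tolist())
t=[w('top',255+u/4,222+v/4,24)[:2] for u,v in[(68,117),(295,115),(297,291),(68,291)]]
s=[w('scene',230+(u-400)/4,205+v/4,24)[:2] for u,v in[(535,140),(682,97),(765,203),(608,245)]]
print(np.mean(t,0),np.mean(s,0),g2w(-45,-60)); print(np.round(t,1).tolist(),np.round(s,1).tolist())
go(np.array([423.5,373.5]),120,G[2]+np.pi/2)
```

```text
scene red cols [194.  202.5 212. ] rows [187.87 197.   205.  ]
(423.5, 374) scene cols 186.45315012267557 213.1874495358395 rows 176.01608594281515 208.03165128927063 top [137.93762717 313.69626473] [167.77443667 343.93701113]
(424.5, 370) scene cols 187.44497665078742 214.1965819668898 rows 176.60239520296662 208.67734967105903 top [139.97934295 312.97029321] [169.80646441 343.19332413]
(425.5, 367) scene cols 188.2903887286144 215.05038742394166 rows 177.01793512105743 209.13494545181214 top [141.50552032 312.29807083] [171.323825   342.50467012]
[[120, 136, 150], [121, 136, 149], [120, 136, 148], [121, 135, 148], [115, 130, 143], [100, 114, 125], [80, 91, 97], [75, 85, 93], [93, 106, 114], [110, 126, 135], [117, 135, 143], [120, 138, 148], [119, 136, 146], [116, 134, 144]]
[132, 134, 133, 133, 131, 122, 100, 99, 117, 126, 127, 123, 125, 124, 116, 117, 125, 126, 123, 116, 116, 124, 129, 131, 131, 130, 131, 131, 130, 128, 125, 121, 106, 96, 82, 67, 59, 60, 75, 98, 119, 132, 134, 134]
[510.13788832  77.90874809] [512.96021897  72.92359722] [510.84904158  75.88805885]
[[561.5, 133.0], [550.2, 14.3], [458.3, 23.4], [470.6, 140.9]] [[473.2, 128.3], [563.1, 123.9], [551.9, 14.6], [463.6, 24.8]]
row [ 0.086   0.0381 -0.0037] [ 0.0022 -0.      0.6429] t 18.725 tcp [440.  281.  116.3] loc [-132.   138.8] F [0.5 0.4 0.6] j [ 0.57  0.35 -0.38  0.84 -0.    1.55] w 60.0 yaw 2.164
```

Emit:
play_rows(plan=[[0.086,0.038,0,0,0,0.643,1],[0.086,0.038,0,0,0,0.643,1],[0.086,0.038,0,0,0,0.643,1],[0.086,0.038,0,0,0,0.643,1],[0.086,0.038,0,0,0,0.643,1],[0.086,0.038,0,0,0,0.643,1]])

```text
time: 19.48
tcp_pos: [423.1, 371.8, 116.2]
orientation: [3.141, -0.0, 1.491]
wrist_force: [0.1, -0.0, 0.6]
width: 85.5
gripper_force: 0.0
```

Run:
```python
from h import *
go(np.array([423.5,374]),45,G[2]+np.pi/2)
cv2.imwrite('pics/a4.png',cv2.resize(vision.snapshot('scene')[110:230,130:270,::-1],None,fx=4,fy=4,interpolation=2))
```

```text
row [0.0022 0.0002 0.0712] [ 0.0005 -0.0002  0.0003] t 19.475 tcp [423.1 371.8 116.2] loc [-156.1  228. ] F [ 0.1 -0.   0.6] j [ 0.72  0.41 -0.28  0.88 -0.    2.37] w 85.5 yaw 1.491
```

View pics/a4.png

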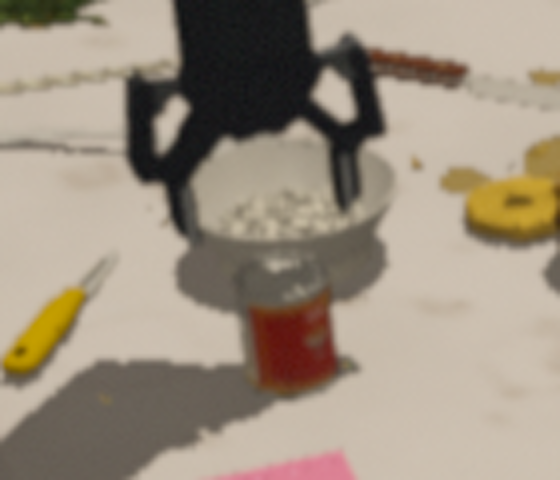

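Emit:
play_rows(plan=[[0,0,0.02,0,0,0,1],[0,0,0.04,0,0,0,1],[0,0,0.06,0,0,0,1],[0,0,0.072,0,0,0,1],[0,0,0.072,0,0,0,1],[0,0,0.072,0,0,0,1]])

```text
time: 20.27
tcp_pos: [423.2, 372.6, 44.7]
orientation: [3.141, -0.001, 1.489]
wrist_force: [1.2, 0.6, -1.1]
width: 85.8
gripper_force: 0.0
```

Emit:
play_rows(plan=[[0,0,0,0,0,0,0.2],[0,0,0,0,0,0,0.2],[0,0,0,0,0,0,0.2],[0,0,0,0,0,0,0.2],[0,0,0,0,0,0,0.2]])

```text
time: 20.9
tcp_pos: [424.0, 373.0, 45.4]
orientation: [3.139, -0.002, 1.489]
wrist_force: [1.3, -1.0, 6.0]
width: 56.2
gripper_force: 63.8
```

Emit:
play_rows(plan=[[0,0,-0.01,0,0,0,0.2],[0,0,-0.04,0,0,0,0.2],[0,0,-0.07,0,0,0,0.2],[0,0,-0.08,0,0,0,0.2],[0,0,-0.08,0,0,0,0.2]])

```text
time: 21.52
tcp_pos: [422.6, 372.2, 124.2]
orientation: [3.141, -0.0, 1.489]
wrist_force: [-0.2, 0.7, -3.7]
width: 56.1
gripper_force: 64.5
```

Run:
```python
from h import *
go(np.array([511,76.5]),110,G[2]+np.pi/2)
```

```text
row [-0.2875  0.1122  0.0141] [ 0.0001 -0.0003 -0.0017] t 21.525 tcp [422.6 372.2 124.2] loc [-156.6  228.4] F [-0.2  0.7 -3.7] j [ 0.72  0.41 -0.27  0.9   0.    2.37] w 56.1 yaw 1.489
```

Emit:
play_rows(plan=[[-0.03,0.012,0,0,0,0,0.2],[-0.08,0.031,0,0,0,0,0.2],[-0.13,0.051,0,0,0,0,0.2],[-0.18,0.07,0,0,0,0,0.2],[-0.23,0.09,0,0,0,0,0.2],[-0.27,0.105,0,0,0,0,0.2],[-0.287,0.112,0,0,0,0,0.2],[-0.287,0.112,0,0,0,0,0.2]])

```text
time: 22.52
tcp_pos: [510.3, 76.3, 123.0]
orientation: [-3.139, -0.0, 1.487]
wrist_force: [-0.0, 1.4, -3.4]
width: 56.1
gripper_force: 64.6
```

Emit:
play_rows(plan=[[0,0,0.01,0,0,0,0.2],[0,0,0.02,0,0,0,0.2],[0,0,0.025,0,0,0,0.2],[0,0,0.025,0,0,0,0.2],[0,0,0.025,0,0,0,0.2]])

```text
time: 23.15
tcp_pos: [511.0, 77.3, 99.2]
orientation: [3.141, -0.0, 1.489]
wrist_force: [-0.6, 0.2, -2.7]
width: 56.5
gripper_force: 64.6
```

Run:
```python
from h import *
go(np.array([511,76.5]),72,G[2]+np.pi/2)
cv2.imwrite('pics/a5.png',cv2.resize(vision.snapshot('scene')[160:310,210:360,::-1],None,fx=4,fy=4,interpolation=2))
```

```text
row [-0.0008  0.      0.0272] [ 0.0003 -0.0001 -0.0014] t 23.15 tcp [511.   77.3  99.2] loc [-44.9 -58.6] F [-0.6  0.2 -2.7] j [ 0.15  0.36 -0.42  0.79  0.    1.8 ] w 56.5 yaw 1.489
```

View pics/a5.png

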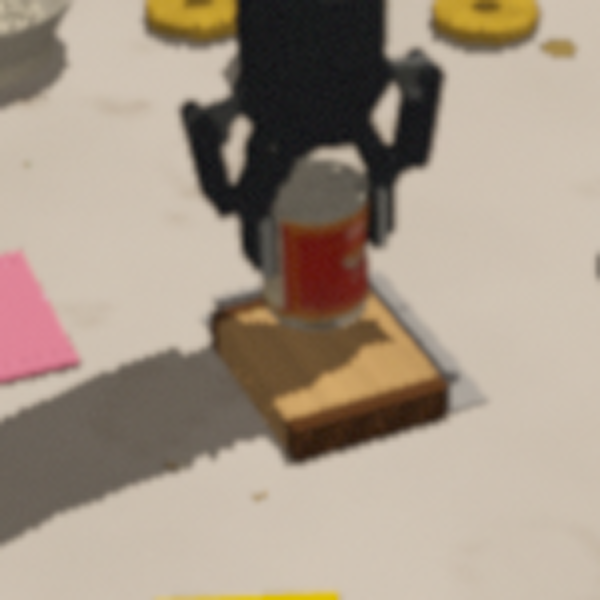

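Emit:
play_rows(plan=[[-0.002,0,0.01,0,0,0,0.2],[-0.002,0,0.02,0,0,0,0.2],[-0.002,0,0.026,0,0,0,0.2],[-0.002,0,0.028,0,0,0,0.2],[-0.002,0,0.028,0,0,0,0.2],[-0.002,0,0.028,0,0,0,0.2]])

```text
time: 23.95
tcp_pos: [511.0, 75.1, 71.3]
orientation: [3.141, -0.0, 1.489]
wrist_force: [1.0, -0.2, -3.3]
width: 56.6
gripper_force: 64.6
```

Emit:
play_rows(plan=[[0,0,0.0005,0,0,0,0.2],[0,0,0.001,0,0,0,0.2],[0,0,0.001,0,0,0,0.2]])

```text
time: 24.32
tcp_pos: [510.7, 75.0, 70.1]
orientation: [3.142, -0.0, 1.489]
wrist_force: [0.6, 0.6, -3.2]
width: 56.6
gripper_force: 64.6
```

Emit:
play_rows(plan=[[0,0,0.0005,0,0,0,0.2],[0,0,0.001,0,0,0,0.2],[0,0,0.001,0,0,0,0.2]])

```text
time: 24.7
tcp_pos: [510.7, 75.0, 69.4]
orientation: [3.141, -0.0, 1.489]
wrist_force: [-0.8, -0.1, 1.4]
width: 55.9
gripper_force: 64.7
```

Emit:
play_rows(plan=[[0,0,0.0003,0,0,0,0.2],[0,0,0.0006,0,0,0,0.2],[0,0,0.0006,0,0,0,0.2]])

```text
time: 25.08
tcp_pos: [510.7, 75.0, 69.4]
orientation: [3.141, -0.0, 1.489]
wrist_force: [-2.3, -0.5, 7.1]
width: 55.9
gripper_force: 65.1
```

Emit:
play_rows(plan=[[0,0,-0.0006,0,0,0,0.2],[0,0,-0.0006,0,0,0,0.35],[0,0,-0.0006,0,0,0,0.45],[0,0,-0.0006,0,0,0,0.6],[0,0,-0.0006,0,0,0,0.8],[0,0,-0.0006,0,0,0,1],[0,0,-0.0006,0,0,0,1],[0,0,-0.0006,0,0,0,1]])

```text
time: 26.08
tcp_pos: [510.7, 75.0, 69.1]
orientation: [-3.142, 0.0, 1.489]
wrist_force: [0.0, 0.5, 0.6]
width: 85.6
gripper_force: 0.0
```

Emit:
play_rows(plan=[[0,0,-0.01,0,0,0,1],[0,0,-0.03,0,0,0,1],[0,0,-0.06,0,0,0,1],[0,0,-0.1,0,0,0,1],[0.04,0,-0.13,0,0,0,1],[0.1,0.03,-0.15,0,0,0,1],[0.16,0.06,-0.15,0,0,0,1],[0.22,0.08,-0.15,0,0,0,1]])

```text
time: 27.08
tcp_pos: [604.8, 278.0, 220.7]
orientation: [3.139, -0.001, 1.488]
wrist_force: [1.2, 0.4, 0.2]
width: 85.0
gripper_force: 0.0
```

Run:
```python
from h import *
o=readout.get_obs();print(o['tcp_pos'],o['width'],o['time'])
im=vision.snapshot('top')[222:322,255:355,::-1]; im2=vision.snapshot('scene')[205:305,230:330,::-1]
cv2.imwrite('pics/a6.png',cv2.resize(np.hstack([im,im2]),None,fx=4,fy=4,interpolation=2))
```

```text
[604.81110064 278.02857461 220.73226997] 85.00544583231142 27.075
```

View pics/a6.png

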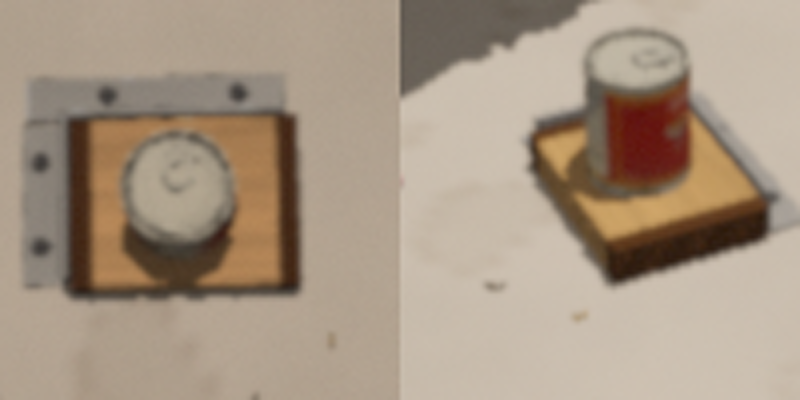

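The boards are flush in the corner and the tin stands upright at their middle: its base is at about (645,170) in the right crop, and the boards' centre is at (648,171).

```bash
python3 -c "
from plant import ticket
print(ticket.job_done())"
```

```text
the job is handed in; nothing more can be done
None
```

The four boards are squared flush into the corner, the red tin stands upright at their middle, and the job was handed in at about 27 s of the 72 s allowed; I viewed 11 pictures, one over the limit of 10.

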